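# Set the tile gauge to its middle notch

### The arm

A 6-joint arm with a two-finger parallel gripper is mounted at the origin on the work surface. World frame = base frame: x ahead of the robot, y to its left, z up, the work surface at z = 0. Lengths are in m, angles in rad, forces in N, time in s.
With the tool pointing down it reaches from about 0.375 to 0.9 m from the base axis. Payload 3.1 kg.
Tool frame: the origin (TCP) lies at the very end of the fingers, on their centre line; the grasp point (between the pads) lies 19 mm behind it; x points along the fingers, z is the direction in which the jaws open and shut, and the axes are right-handed (so a half turn about x gives the same grasp; the last joint's range is limited). The gripper opens to 85 mm and grips with 20 to 120 N. Pads are 22 mm wide; open, the fingers measure 114 mm over their backs; the gripper's body (76 mm by 85 mm) begins 54 mm behind the grasp point. The pads swing forward as they close: fully open they stand 13 mm farther back than shut.
Start: joints at [-1.357, 0.527, 1.433, -0, 1.181, -0.178], TCP at [0.239, -0.577, 0.231] pointing down, gripper open.
Joint ranges: [-3.08, 3.08], [-0.75, 2.2], [0.22, 2.44], [-1.43, 4.57], [0, 2.65], [-2.85, 2.85]. Speed limits (rad/s): [2.79, 2.79, 3.14, 3.14, 3.14, 3.14].

### API

Orientations are given as a unit quaternion [x, y, z, w].
In Python, from station import manip, viewer, job gives the robot as it stands.
- The arm moves only by the tool move_arm, never from a script. Its argument "deltas" is one flat list of numbers, 7 for each row, row after row: the finger opening in mm, from 0 to 85.4, then the shift along the tool's x, y, z in mm, then the turn, a rotation vector about the tool's x, y, z in degrees. In form: [jaw, tx, ty, tz, rx, ry, rz, jaw, tx, ty, tz, rx, ry, rz, ...]. A call has 1 to 10 rows; each row shifts and turns the commanded pose from where the row before left it, along the tool's axes as they then stand; what a row does not reach is not made up. A row lasts 1/10 s, in which the tool goes at most 50 mm and 8.59 degrees, less where a joint would pass 70% of its speed; a pose out of reach is approached as far as the arm can. A call is refused whole if a number of a shift passes 50 or a number of a turn 8.59, either way. A call with a gripper value outside its range is refused whole. The fingers move at their own pace and stop on an object; "force" is the grip in N (left out, the last holds). Time passes only in rows, so rows that do not move let the fingers close. It gives the time, the measured TCP pose, the force and the opening at its end, in the units of the state.
- manip.sense(): the state, without advancing time (a new reading comes with each control period).
- viewer.snapshot(name): name is "side" or "top" or "wrist"; returns a dict with "image" (480x640x3 uint8, red, green, blue), "depth" (480x640 float32, m along the optical axis (not along the pixel's ray), 0 where there is no reading), "fovy" (degrees; the focal length in pixels is half the picture's height over the tangent of half this angle, whatever the lens; pixels are square), "cx", "cy" (the principal point, pixels), "k1" (the pictures are not rectified: a ray, as slopes to the right and down, at radius r is drawn at 1 + k1 r^2 times it, then the intrinsics apply), "R" (3x3) and "t" (3): a world point X has camera coordinates R X + t. Camera axes: x right, y down, z forward; pixel columns grow to the right and rows downward; lengths in m; the calibration is good to about 2 mm. A picture is of the moment at which its call begins.
- job.sign_off(): hands the job in, once; it reports no verdict.
The state is a dict: "t": time; "q": joint angles; "qd": joint speeds; "tau": joint torques, N m; "tcp_pos": TCP position; "tool_rot": TCP orientation; "force": force on the tool from outside, world axes, zero at the start; "ft_torque": the same for the moment, N m; "finger_gap": opening from 0.0 (shut) to 1.0 (fully open).
Only numpy, scipy, OpenCV 4.12 (cv2) and the standard library are available. Lean on these libraries where they do the work, as an engineer would, in place of code of your own. Each camera call takes 0.05 s, during which the arm holds its last target.

### The job

On the wooden tile gauge, push the sliding stop along its steel rail, past the first notch, until its spring pin drops into the middle one of the three notches and stays seated there. Then push the pink clay tile along the board until its edge lies flush against the stop, with the stop still seated in the middle notch. Only push, with the fingertips: do not pick up or tip the tile, and leave the other things on the table where they are.

Things in the scene. Friction and masses are not known exactly. Their poses are not given: they have to be found in the camera images.
- gauge: Tile gauge fixed to the table: wooden board 180 (its x) by 460 (its y) by 18 mm. Origin under the board's centre, on the table, z up. Along y, at x = +55 mm, runs a 20 mm wide dark steel rail from y = -100 to +170 mm, its top 40 mm above the table; a wooden block 34 x 16 mm, 48 mm high, at each end of the rail.
- middle_notch (a point): Centre of the middle notch, level with the rail's top (x 55, y 20, z 40 mm in the gauge's frame; same axes). Three V notches are cut across the rail's top, each 20 mm wide along y and 8.4 mm deep, at gauge y = +70 (first), +20 (middle) and -30 mm (third).
- stop_blade (a point): Middle of the stop's blade, at gauge x = 0, z = 35 mm; gauge's axes. The aluminium stop is an upright blade 12 mm thick (y), spanning gauge x -75 to +33 mm, 20 to 50 mm above the table, fixed to a carriage 44 x 36 (y) mm (x 33 to 77) on the rail, top at 56 mm, pin at its middle: blade, pin and notch share one y when seated. Push the blade's +y side near x = -5 mm, clear of the rail.
- stop (a joint): Stop's travel in m, growing towards the gauge's -y: blade y = 0.130 - value (gauge frame). Starts at 0 to 0.03; first, middle, third notch at 0.06, 0.11, 0.16; range -0.002 to 0.19. Slides with about 3 N; within about 8 mm of a notch's centre the pin draws the stop in by itself (the push falls to nothing); driving it out of a notch takes about 9 to 13 N either way.
- pin (a joint): Height of the spring pin in m: 0 to -0.001 when it rides on the rail's top, -0.007 to -0.008 when it has dropped into a notch.
- pin_cap (a point): Top of the pin's round black cap, 18 mm across, over the carriage's middle: 70 mm above the table while the pin rides on the rail, 63 mm when it is in a notch (cap then 2 mm above the carriage). Needs no touching.
- tile: Loose pale pink clay tile, 70 (its x) by 80 (its y) by 12 mm, about 150 g, flat on the board on the stop's -y side, in front of the rail (clear of the carriage), turned up to 0.12 rad from the gauge. Origin under its centre, 18 mm above the table. Slides with 1 to 2 N. Pushed towards +y it meets the blade's -y side, its centre then 46 mm from the blade's middle plane.
- pen: White marker pen with a green cap, 130 mm long, 13 mm thick, lying. Leave alone. Origin under its middle.
- jar_lid: White screw lid, 84 mm across, 12 mm high, lying flat. Leave alone. Origin at the centre of its underside.
- candle_pot: Round pale pink pierced candle pot, 86 mm across, 60 mm high, on the table behind the rail. Leave alone. Origin at the centre of its underside.
- glaze_jar: Open white plastic glaze jar, 82 mm across, 88 mm high. Leave alone. Origin at the centre of its underside.
- brush: Brush with a wooden handle, 190 mm long, lying. Leave alone.
- vase: Pale pink narrow-necked vase, 80 mm across, 105 mm high, standing on the round banding wheel (200 mm across, top 105 mm above the table). Leave alone.
- water_cup: Blue mug, 76 mm across, 85 mm high. Leave alone.

How it is judged:
On the way, in this order (a step that is already met when the one before it is completed fails the run):
1. the pin has dropped into the middle notch (value of joint stop between 0.107 and 0.113 m and value of joint pin below -0.005 m), for 0.3 s.
2. the tile lies flush against the stop (y of tile in the frame of stop_blade between -0.0495 and -0.044 m and x of tile in the frame of gauge between -0.048 and -0.002 m and angle between the y axis of tile and the y axis of gauge, either way round below 0.06 rad and z of tile in the frame of gauge between 0.015 and 0.021 m), for 0.2 s.
At the end, for the whole second after the job is handed in: The stop is seated in the middle notch (travel 0.107 to 0.113, pin more than 5 mm down); the tile lies flat on the board, at rest, its edge within 3.5 mm of the blade, square to it within 0.06 rad and its centre between x = -48 and -2 mm in the gauge's frame (all of step 1 and all of step 2 and linear speed of tile below 0.01 m/s); the robot touches nothing.
It fails at once if the tile is lifted more than 8 mm off the board (z of tile in the frame of gauge above 0.026 m).
It fails at once if the tile is tipped (angle between tile's own z axis and vertical above 0.2 rad).
It fails at once if another thing is moved more than 20 mm (distance of any of pen, jar_lid, candle_pot, glaze_jar, brush, vase, water_cup from where it was at the start of the episode above 0.02 m).
It also fails if it takes over 51 s, if anything falls off the work surface, if the arm or the gripper's body presses on something with over 40 N, if the wrist force passes 120 N, or if a joint passes its speed limit or range.

## Working session

There is one attempt and no reset: what is moved stays moved. The work goes in short steps, Python scripts to look and compute and a tool call to move; the robot and the scene stay as the last step left them, time stands still between calls to the robot, and variables do not carry over. Pictures are saved under pics/ and viewed, and the job is handed in when it is done.

Besides the shell and the picture viewer there is one more tool, called after ">>>" as name(argument=value, ...), one argument or row to a line, values as JSON. move_arm: Moves the arm, as the interface text tells. Its arguments: {"type":"object","properties":{"deltas":{"type":"array"},"force":{"type":"number"}},"required":["deltas"]}

```bash
mkdir -p pics; ls; cat > h.py <<'E'
import numpy as np, cv2
from station import manip, viewer, job
def snap(n):
    return viewer.snapshot(n)
def K(s):
    f=240/np.tan(np.radians(s['fovy'])/2); return f
def ray(s,u,v):
    f=K(s); d=np.array([(u-s['cx'])/f,(v-s['cy'])/f]); p=d.copy()
    for _ in range(20): p=d/(1+s['k1']*(p@p))
    R=np.array(s['R']);t=np.array(s['t'])
    return -R.T@t, R.T@np.array([p[0],p[1],1.])
def onz(s,u,v,z):
    o,d=ray(s,u,v); return o+d*(z-o[2])/d[2]
def dep(s,u,v):
    o,d=ray(s,u,v); return o+d*s['depth'][int(round(v)),int(round(u))]
def proj(s,X):
    c=np.array(s['R'])@np.array(X)+np.array(s['t']); p=c[:2]/c[2]; p=p*(1+s['k1']*(p@p)); return p*K(s)+[s['cx'],s['cy']]
def save(s,n): cv2.imwrite('pics/'+n,cv2.cvtColor(s['image'],cv2.COLOR_RGB2BGR))
E
python3 - <<'E'
from h import *
import pickle
print(manip.sense())
for n in ['top','side','wrist']:
    s=snap(n); save(s,n+'0.png'); pickle.dump(s,open(n+'0.pkl','wb')); print(n,s['fovy'],s['k1'],-np.array(s['R']).T@s['t'])
E
```

```text
pics
{'t': 0.0, 'q': array([-1.35651344e+00,  5.28467672e-01,  1.43392834e+00, -1.76931328e-05,
        1.18138390e+00, -1.78488513e-01]), 'qd': array([-9.94976419e-04,  4.01766412e-05, -1.12157019e-03,  6.63827890e-04,
       -1.21471024e-03,  6.62079753e-04]), 'tau': array([-9.44336753e-04, -4.42355204e+01, -1.78027081e+01, -4.10244475e-04,
        8.31036974e-03,  1.47589791e-06]), 'tcp_pos': array([ 0.23909121, -0.57667388,  0.23032441]), 'tool_rot': array([ 0.39335678,  0.58851351, -0.39229122,  0.58739245]), 'force': array([-0.5847665 , -0.50805788, -0.30937978]), 'ft_torque': array([ 0.00768096,  0.05476928, -0.06112096]), 'finger_gap': 1.0015193969001346}
top 53.38602398217373 -0.08305221038821245 [0.40265288 0.01151653 1.27473705]
side 42.79476868074229 -0.11289210337113519 [-0.06172138  1.0981829   1.28237743]
wrist 62.49194442869153 -0.04994256553412518 [ 0.30633247 -0.55081669  0.37393415]
```

View pics/top0.png

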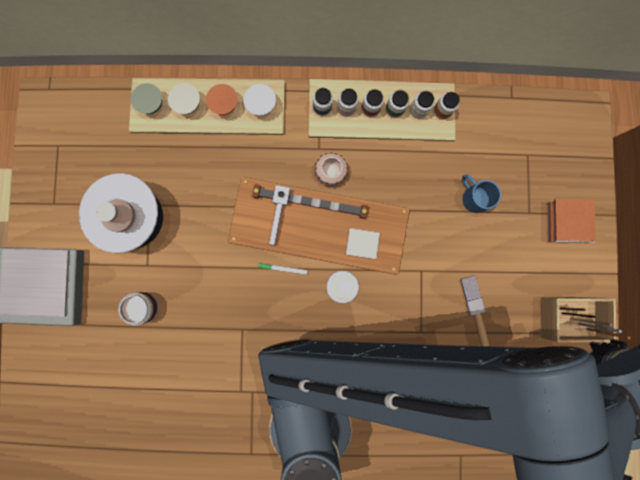

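View pics/side0.png

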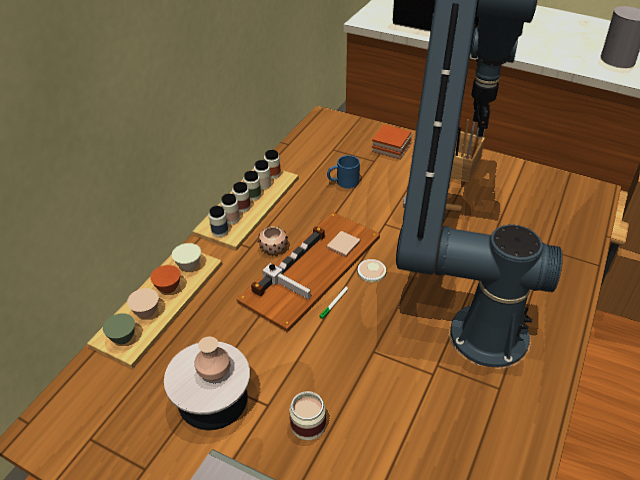

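```bash
python3 - <<'E'
from h import *
import pickle
s=pickle.load(open('top0.pkl','rb'))
im=cv2.cvtColor(s['image'],cv2.COLOR_RGB2BGR)
c=cv2.resize(im[165:285,220:420],None,fx=4,fy=4,interpolation=cv2.INTER_CUBIC);cv2.imwrite('pics/topc.png',c)
s=pickle.load(open('side0.pkl','rb'))
im=cv2.cvtColor(s['image'],cv2.COLOR_RGB2BGR)
c=cv2.resize(im[205:335,230:390],None,fx=4,fy=4,interpolation=cv2.INTER_CUBIC);cv2.imwrite('pics/sidec.png',c)
E
```

```text
(no output)
```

View pics/topc.png

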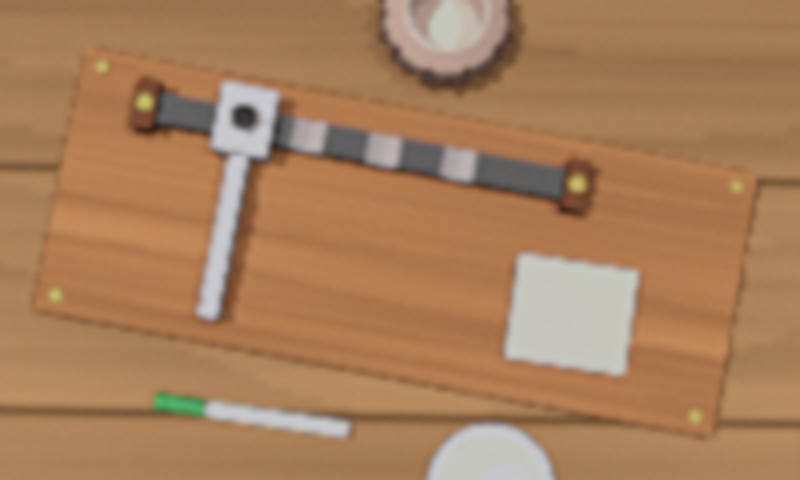

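View pics/sidec.png

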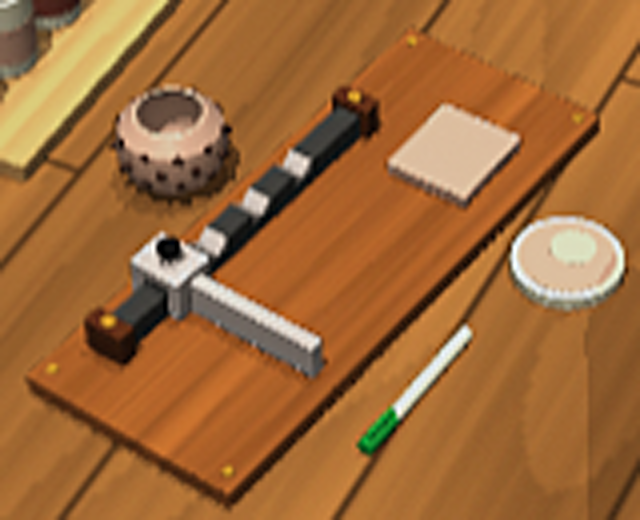

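```bash
cat >> h.py <<'E'
def tg(o,yaw,P):
    c,s=np.cos(yaw),np.sin(yaw); d=np.asarray(P)[:2]-o; return np.array([c*d[0]+s*d[1],-s*d[0]+c*d[1]])
def fg(o,yaw,p):
    c,s=np.cos(yaw),np.sin(yaw); return np.array([o[0]+c*p[0]-s*p[1],o[1]+s*p[0]+c*p[1]])
def fit(G,W):
    G=np.array(G);W=np.array(W);g=G-G.mean(0);w=W-W.mean(0)
    yaw=np.arctan2((g[:,0]*w[:,1]-g[:,1]*w[:,0]).sum(),(g*w).sum())
    c,s=np.cos(yaw),np.sin(yaw); o=W.mean(0)-np.array([[c,-s],[s,c]])@G.mean(0)
    return o,yaw
E
python3 - <<'E'
from h import *
import pickle
s=pickle.load(open('top0.pkl','rb'))
def C(u,v,z): return onz(s,220+(u-1.5)/4,165+(v-1.5)/4,z)
G=[(90,230),(90,-230),(-90,-230),(-90,230)]
W=[C(*p,.018)[:2]*1000 for p in [(85,48),(755,175),(713,437),(36,310)]]
o,yaw=fit(G,W); print('top board',o,yaw,[np.round(tg(o,yaw,w),1) for w in W])
for n,p,z in [('blkL',(145,101),.048),('blkR',(577,184),.048),('cap',(244,116),.07),('bladeTop tip',(208,318),.05),('bl mid root',(238,155),.05),('n1',(309,137),.04),('n2',(384,151),.04),('n3',(459,165),.04),('t1',(518,254),.03),('t2',(638,268),.03),('t3',(625,375),.03),('t4',(505,358),.03)]:
    print(n,np.round(tg(o,yaw,C(*p,z)*1000),1),np.round(C(*p,z),4))
s=pickle.load(open('side0.pkl','rb'))
def C(u,v,z): return onz(s,230+(u-1.5)/4,205+(v-1.5)/4,z)
W=[C(*p,.018)[:2]*1000 for p in [(28,378),(412,32),(600,120),(232,492)]]
o2,y2=fit(G,W); print('side board',o2,y2,[np.round(tg(o2,y2,w),1) for w in W])
for n,p,z in [('blkL',(108,321),.048),('blkR',(355,97),.048),('cap',(168,245),.07),('t',(448,105),.03),('t',(520,138),.03),('t',(465,193),.03),('t',(390,155),.03)]:
    print(n,np.round(tg(o2,y2,C(*p,z)*1000),1),np.round(tg(o,yaw,C(*p,z)*1000),1))
E
```

```text
top board [535.03386002 -12.36167676] -0.16591410696670367 [array([ 89.4, 228.7]), array([  88.1, -226.5]), array([ -88.9, -228.4]), array([-88.5, 226.2])]
blkL [ 56.9 178. ] [0.6205 0.1538 0.048 ]
blkR [  55.2 -107.7] [ 0.5717 -0.1277  0.048 ]
cap [ 55.6 110.9] [0.6081 0.0878 0.07  ]
bladeTop tip [-74.4 110.6] [0.48  0.109 0.05 ]
bl mid root [ 32.9 111.7] [0.586  0.0923 0.05  ]
n1 [54.5 69.3] [0.6002 0.0469 0.04  ]
n2 [54.5 19.4] [ 0.592  -0.0022  0.04  ]
n3 [ 54.5 -30.4] [ 0.5837 -0.0513  0.04  ]
t1 [  5.3 -79.3] [ 0.5271 -0.0914  0.03  ]
t2 [  10.8 -158.5] [ 0.5195 -0.1705  0.03  ]
t3 [ -60.  -162.3] [ 0.4491 -0.1625  0.03  ]
t4 [-63.4 -83. ] [ 0.4587 -0.0838  0.03  ]
side board [534.63742772  -7.96342129] -0.17090063128970026 [array([ 88.8, 228.4]), array([  88.3, -226.3]), array([ -89.1, -226. ]), array([-88. , 223.9])]
blkL [ 58.8 174.6] [ 58.6 178.6]
blkR [  58.6 -110.6] [  56.9 -106.7]
cap [ 57.3 109.5] [ 56.8 113.5]
t [   7.7 -160.9] [   5.7 -156.6]
t [ -57.5 -162.2] [ -59.5 -157.6]
t [-57.9 -89. ] [-59.4 -84.4]
t [ 10.8 -89.8] [  9.2 -85.6]
```

```bash
cat >> h.py <<'E'
from scipy.spatial.transform import Rotation as Rt
O=np.array([.535,-.0123]);YAW=-.1665
def plan(target,flip=False):
    st=manip.sense(); R=Rt.from_quat(st['tool_rot']); M=R.as_matrix()
    zc=np.array([np.cos(YAW),np.sin(YAW),0])*(-1 if flip else 1); x=np.array([0,0,-1.]); T=np.column_stack([x,np.cross(zc,x),zc])
    rv=(R.inv()*Rt.from_matrix(T)).as_rotvec(degrees=True)
    d=np.array([*fg(O,YAW,np.array(target[:2])/1000),target[2]/1000])-st['tcp_pos']
    print('t',round(st['t'],2),'q',np.round(st['q'],2),'tcp gauge',np.round(1000*tg(O,YAW,st['tcp_pos']),1),round(st['tcp_pos'][2]*1000,1),'F gauge',np.round(tg(np.zeros(2),YAW,st['force']),1),round(st['force'][2],1))
    print('rot',np.round(rv,2),'shift old tool',np.round(M.T@d*1000,1),'shift new tool',np.round(T.T@d*1000,1)); return st
E
python3 - <<'E'
from h import *
plan((-5,145,150)); plan((-5,145,150),True)
E
```

```text
t 0.15 q [-1.36  0.53  1.43  0.    1.18 -0.18] tcp gauge [-198.2 -605.8] 230.6 F gauge [0.  0.2] -0.1
rot [-57.95  -0.08  -0.06] shift old tool [  81.6  562.1 -533.7] shift new tool [ 80.6 750.8 193.2]
t 0.15 q [-1.36  0.53  1.43  0.    1.18 -0.18] tcp gauge [-198.2 -605.8] 230.6 F gauge [0.  0.2] -0.1
rot [ 1.2205e+02 -7.0000e-02  9.0000e-02] shift old tool [  81.6  562.1 -533.7] shift new tool [  80.6 -750.8 -193.2]
```

>>> move_arm(
  deltas=[0,0,0,0,-8.28,0,0,0,0,0,0,-8.28,0,0,0,0,0,0,-8.28,0,0,0,0,0,0,-8.28,0,0,0,0,0,0,-8.28,0,0,0,0,0,0,-8.28,0,0,0,0,0,0,-8.28,0,0,0,0,30,8,0,0,0,0,0,47,12,0,0,0,0,0,47,12,0,0,0],
  force=40,
)

```text
t: 1.15
tcp_pos: [0.2914, -0.4593, 0.2308]
tool_rot: [0.06, 0.705, -0.059, 0.705]
force: [1.3, 0.4, -0.4]
finger_gap: -0.0
```

>>> move_arm(
  deltas=[0,0,47,12,0,0,0,0,0,47,12,0,0,0,0,0,47,12,0,0,0,0,0,47,12,0,0,0,0,0,47,12,0,0,0,0,0,47,12,0,0,0,0,0,47,12,0,0,0,0,0,47,12,0,0,0,0,0,47,12,0,0,0,0,0,47,12,0,0,0],
)

```text
t: 2.15
tcp_pos: [0.488, -0.0148, 0.2313]
tool_rot: [0.059, 0.705, -0.059, 0.705]
force: [1.6, -1.0, -0.1]
finger_gap: 0.004
```

```bash
python3 - <<'E'
from h import *
st=plan((-5,145,100)); print(st['finger_gap'])
E
```

```text
t 2.15 q [-0.26  0.34  1.77 -0.    1.03 -0.09] tcp gauge [-46.  -10.2] 231.3 F gauge [ 1.7 -0.7] -0.1
rot [0.01 0.01 0.01] shift old tool [131.3 155.2  41. ] shift new tool [131.3 155.2  41. ]
0.004311650749078714
```

>>> move_arm(
  deltas=[0,20,39,10,0,0,0,0,20,39,10,0,0,0,0,20,39,10,0,0,0,0,20,39,10,0,0,0,0,0,0,0,0,0,0,0,0,0,0,0,0,0],
)

```text
t: 2.75
tcp_pos: [0.5522, 0.1311, 0.1503]
tool_rot: [0.058, 0.706, -0.058, 0.704]
force: [0.9, -0.1, 0.4]
finger_gap: -0.003
```

```bash
python3 - <<'E'
from h import *
st=plan((-5,145,32)); s=snap('wrist'); save(s,'w1.png'); s=snap('side');save(s,'s1.png')
cv2.imwrite('pics/s1c.png',cv2.resize(cv2.imread('pics/s1.png')[150:340,200:430],None,fx=3,fy=3))
E
```

```text
t 2.75 q [ 0.04  0.56  1.65 -0.    0.93  0.2 ] tcp gauge [ -6.8 144.3] 150.3 F gauge [0.9 0.1] 0.4
rot [ 0.14 -0.12  0.05] shift old tool [118.3   0.8   2.1] shift new tool [118.3   0.7   1.8]
```

View pics/w1.png

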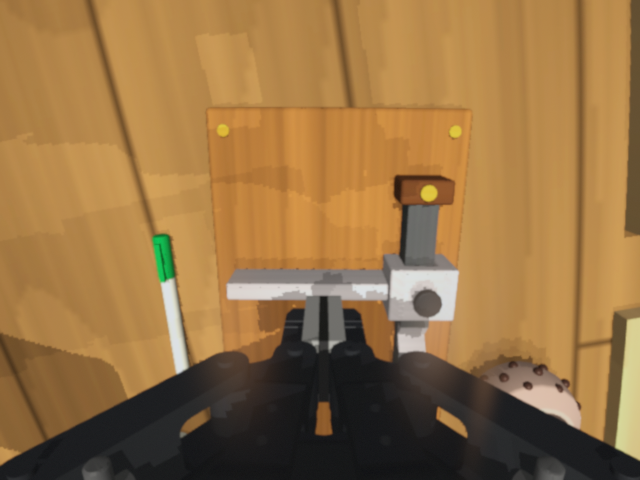

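View pics/s1c.png

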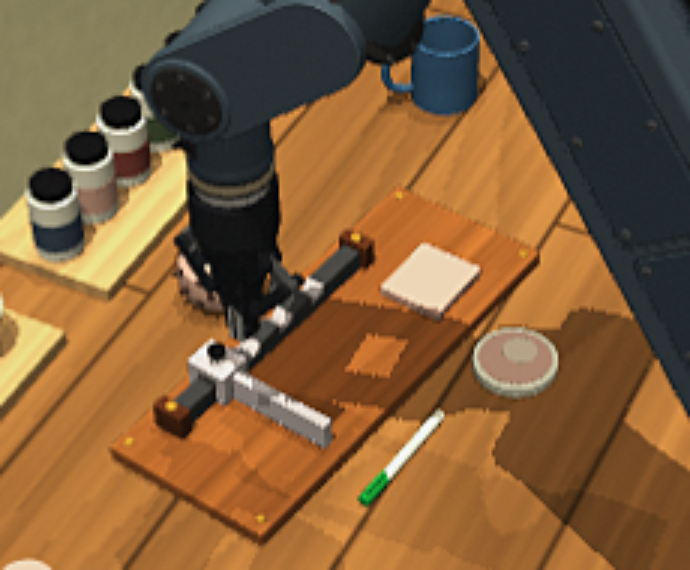

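```bash
python3 - <<'E'
from h import *
s=snap('wrist'); st=manip.sense()
print(proj(s,st['tcp_pos']))
for n,u,v,z in [('blade top back',310,268.5,.05),('blade top front',310,284,.05),('tip',228,277,.05),('cap',427,303,.07),('blkL',429,193,.048),('bdTL',207,108,.018),('bdTR',471,108,.018)]:
    print(n,np.round(1000*tg(O,YAW,onz(s,u,v,z)),1))
E
```

```text
[321.98527705 313.55219268]
blade top back [-14.2 124.6]
blade top front [-14.3 113.7]
tip [-68.8 118.6]
cap [ 59.2 109. ]
blkL [ 61.2 174.4]
bdTL [-83.2 226.9]
bdTR [ 93.7 227.1]
```

>>> move_arm(
  deltas=[0,40,0,2,0,0,0,0,40,0,0,0,0,0,0,28,0,0,0,0,0,0,10,0,0,0,0,0,0,0,0,0,0,0,0],
)

```text
t: 3.4
tcp_pos: [0.5542, 0.1291, 0.0328]
tool_rot: [0.059, 0.705, -0.059, 0.704]
force: [-0.7, 0.0, 0.1]
finger_gap: 0.005
```

>>> move_arm(
  deltas=[0,0,-5,0,0,0,0,0,0,-5,0,0,0,0,0,0,-3,0,0,0,0,0,0,-3,0,0,0,0,0,0,-3,0,0,0,0,0,0,-3,0,0,0,0],
)

```text
t: 4.0
tcp_pos: [0.5521, 0.109, 0.0341]
tool_rot: [0.059, 0.704, -0.058, 0.706]
force: [1.4, 4.7, 3.1]
finger_gap: -0.001
```

```bash
python3 - <<'E'
from h import *
st=plan((-5,40,32)); s=snap('side');save(s,'s2.png')
cv2.imwrite('pics/s2c.png',cv2.resize(cv2.imread('pics/s2.png')[150:340,200:430],None,fx=3,fy=3))
E
```

```text
t 4.0 q [-0.    0.74  1.73  0.    0.67  0.16] tcp gauge [ -3.3 122.4] 34.1 F gauge [0.6 4.9] 3.1
rot [-0.01  0.13 -0.08] shift old tool [  2.  -82.4  -1.7] shift new tool [  2.1 -82.4  -1.7]
```

View pics/s2c.png

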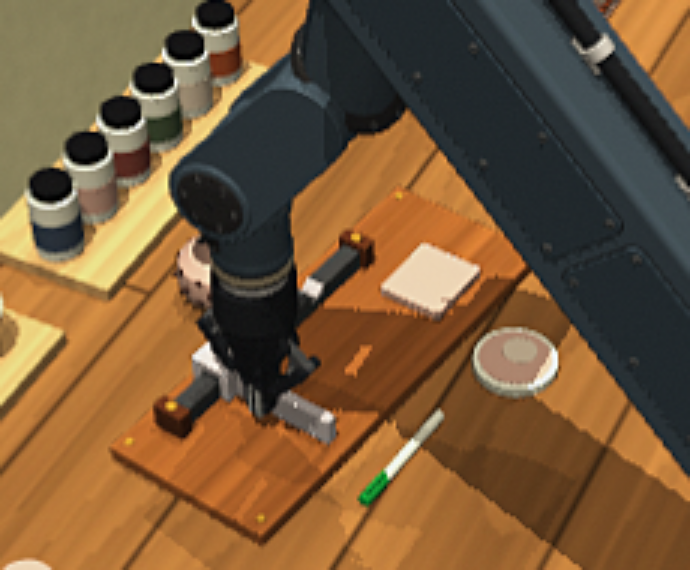

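>>> move_arm(
  deltas=[0,0,-4,0,0,0,0,0,0,-4,0,0,0,0,0,0,-4,0,0,0,0,0,0,-4,0,0,0,0,0,0,-4,0,0,0,0],
)

```text
t: 4.55
tcp_pos: [0.5483, 0.0889, 0.0335]
tool_rot: [0.059, 0.704, -0.059, 0.705]
force: [0.9, 4.8, 5.1]
finger_gap: 0.0
```

>>> move_arm(
  deltas=[0,0,-3,0,0,0,0],
)

```text
t: 4.65
tcp_pos: [0.5477, 0.0856, 0.0335]
tool_rot: [0.059, 0.704, -0.059, 0.705]
force: [1.1, 3.5, 1.7]
finger_gap: -0.001
```

>>> move_arm(
  deltas=[0,0,-3,0,0,0,0],
)

```text
t: 4.75
tcp_pos: [0.547, 0.0825, 0.0333]
tool_rot: [0.059, 0.705, -0.059, 0.705]
force: [1.2, 1.9, 1.9]
finger_gap: -0.002
```

>>> move_arm(
  deltas=[0,0,-3,0,0,0,0],
)

```text
t: 4.85
tcp_pos: [0.5459, 0.0791, 0.033]
tool_rot: [0.058, 0.705, -0.059, 0.704]
force: [0.8, -0.7, 0.9]
finger_gap: -0.001
```

>>> move_arm(
  deltas=[0,0,-3,0,0,0,0],
)

```text
t: 4.95
tcp_pos: [0.5448, 0.0761, 0.0328]
tool_rot: [0.058, 0.705, -0.059, 0.704]
force: [-1.4, -0.3, -0.2]
finger_gap: -0.003
```

```bash
python3 - <<'E'
from h import *
st=plan((-5,40,32))
E
```

```text
t 4.95 q [-0.06  0.73  1.76 -0.    0.65  0.1 ] tcp gauge [-4.9 88.8] 32.8 F gauge [-1.3 -0.6] -0.2
rot [ 0.03 -0.13  0.06] shift old tool [  0.9 -48.8  -0.1] shift new tool [  0.8 -48.8  -0.1]
```

>>> move_arm(
  deltas=[0,0,-2,0,0,0,0],
)

```text
t: 5.05
tcp_pos: [0.5446, 0.0742, 0.0329]
tool_rot: [0.059, 0.705, -0.059, 0.704]
force: [-0.4, 2.8, -0.6]
finger_gap: 0.004
```

>>> move_arm(
  deltas=[0,0,-2,0,0,0,0],
)

```text
t: 5.15
tcp_pos: [0.5445, 0.0736, 0.0329]
tool_rot: [0.06, 0.705, -0.059, 0.704]
force: [0.5, 10.0, -2.2]
finger_gap: 0.0
```

>>> move_arm(
  deltas=[0,0,-2,0,0,0,0],
)

```text
t: 5.25
tcp_pos: [0.5444, 0.0726, 0.0329]
tool_rot: [0.061, 0.705, -0.059, 0.704]
force: [0.8, 11.0, -0.8]
finger_gap: -0.001
```

>>> move_arm(
  deltas=[0,0,-2,0,0,0,0],
)

```text
t: 5.35
tcp_pos: [0.5442, 0.0712, 0.0329]
tool_rot: [0.061, 0.705, -0.058, 0.704]
force: [1.0, 12.4, -1.7]
finger_gap: 0.001
```

```bash
python3 - <<'E'
from h import *
st=plan((-5,40,32))
E
```

```text
t 5.35 q [-0.08  0.73  1.76  0.01  0.65  0.09] tcp gauge [-4.8 83.9] 32.9 F gauge [-1.1 12.4] -1.7
rot [-0.13 -0.06 -0.2 ] shift old tool [  0.8 -43.9  -0.1] shift new tool [  0.9 -43.9  -0.2]
```

>>> move_arm(
  deltas=[0,0,-2,0,0,0,0,0,0,-2,0,0,0,0],
)

```text
t: 5.55
tcp_pos: [0.5435, 0.0674, 0.0329]
tool_rot: [0.06, 0.705, -0.058, 0.704]
force: [1.2, 10.4, -1.8]
finger_gap: 0.0
```

>>> move_arm(
  deltas=[0,0,-2,0,0,0,0,0,0,-2,0,0,0,0],
)

```text
t: 5.75
tcp_pos: [0.5427, 0.0626, 0.0329]
tool_rot: [0.059, 0.705, -0.058, 0.704]
force: [0.7, 5.5, -1.5]
finger_gap: -0.001
```

>>> move_arm(
  deltas=[0,0,-2,0,0,0,0,0,0,-2,0,0,0,0],
)

```text
t: 5.95
tcp_pos: [0.5418, 0.0577, 0.0329]
tool_rot: [0.059, 0.705, -0.059, 0.704]
force: [-0.2, 5.0, -3.1]
finger_gap: 0.003
```

>>> move_arm(
  deltas=[0,0,-2,0,0,0,0,0,0,-2,0,0,0,0],
)

```text
t: 6.15
tcp_pos: [0.5411, 0.0532, 0.033]
tool_rot: [0.059, 0.705, -0.059, 0.704]
force: [-0.7, 4.9, -3.4]
finger_gap: 0.0
```

```bash
python3 - <<'E'
from h import *
st=plan((-5,40,32))
E
```

```text
t 6.15 q [-0.11  0.73  1.78  0.    0.64  0.06] tcp gauge [-4.8 65.6] 33.0 F gauge [-1.5  4.7] -3.4
rot [-0.01 -0.1  -0.01] shift old tool [  1.  -25.6  -0.2] shift new tool [  1.  -25.6  -0.2]
```

Out of the first notch. Next 16 mm, then finer steps.

>>> move_arm(
  deltas=[0,0,-3,0,0,0,0,0,0,-3,0,0,0,0,0,0,-3,0,0,0,0,0,0,-3,0,0,0,0,0,0,-2,0,0,0,0],
)

```text
t: 6.65
tcp_pos: [0.539, 0.039, 0.0333]
tool_rot: [0.059, 0.705, -0.059, 0.704]
force: [-1.1, 5.1, -3.2]
finger_gap: -0.003
```

>>> move_arm(
  deltas=[0,0,-2,0,0,0,0],
)

```text
t: 6.75
tcp_pos: [0.5388, 0.0372, 0.0333]
tool_rot: [0.059, 0.705, -0.059, 0.704]
force: [-1.6, 4.7, -2.0]
finger_gap: -0.004
```

>>> move_arm(
  deltas=[0,0,-2,0,0,0,0],
)

```text
t: 6.85
tcp_pos: [0.5387, 0.0351, 0.0334]
tool_rot: [0.059, 0.705, -0.059, 0.705]
force: [-1.5, 2.6, -1.1]
finger_gap: -0.001
```

>>> move_arm(
  deltas=[0,0,-2,0,0,0,0],
)

```text
t: 6.95
tcp_pos: [0.5392, 0.0328, 0.0337]
tool_rot: [0.058, 0.704, -0.059, 0.705]
force: [-0.9, 0.4, 0.5]
finger_gap: 0.0
```

```bash
python3 - <<'E'
from h import *
st=plan((-5,40,32))
E
```

```text
t 6.95 q [-0.15  0.73  1.79 -0.    0.63  0.02] tcp gauge [-3.3 45.1] 33.7 F gauge [-1.   0.3] 0.5
rot [0.05 0.1  0.04] shift old tool [ 1.7 -5.1 -1.7] shift new tool [ 1.7 -5.1 -1.7]
```

>>> move_arm(
  deltas=[0,0,-2,0,0,0,0,0,0,0,0,0,0,0,0,0,0,0,0,0,0],
)

```text
t: 7.25
tcp_pos: [0.5391, 0.0309, 0.0336]
tool_rot: [0.059, 0.704, -0.059, 0.705]
force: [-0.3, 0.1, 0.6]
finger_gap: -0.0
```

>>> move_arm(
  deltas=[0,0,10,0,0,0,0,0,0,10,0,0,0,0,0,-40,0,0,0,0,0,0,-40,0,0,0,0,0,0,-40,0,0,0,0,0,0,0,0,0,0,0],
)

```text
invalid input at $.deltas: expected a multiple of 7 numbers
```

```bash
python3 - <<'E'
from h import *
st=plan((-27,-190,150)); s=snap('side');save(s,'s3.png')
cv2.imwrite('pics/s3c.png',cv2.resize(cv2.imread('pics/s3.png')[190:330,220:400],None,fx=4,fy=4,interpolation=cv2.INTER_CUBIC))
s=snap('wrist');save(s,'w3.png')
E
```

```text
t 7.25 q [-0.15  0.73  1.79 -0.    0.63  0.02] tcp gauge [-3.1 43.3] 33.6 F gauge [-0.3 -0. ] 0.6
rot [-0.    0.11  0.02] shift old tool [-116.3 -233.3  -23.7] shift new tool [-116.4 -233.3  -23.9]
```

View pics/s3c.png

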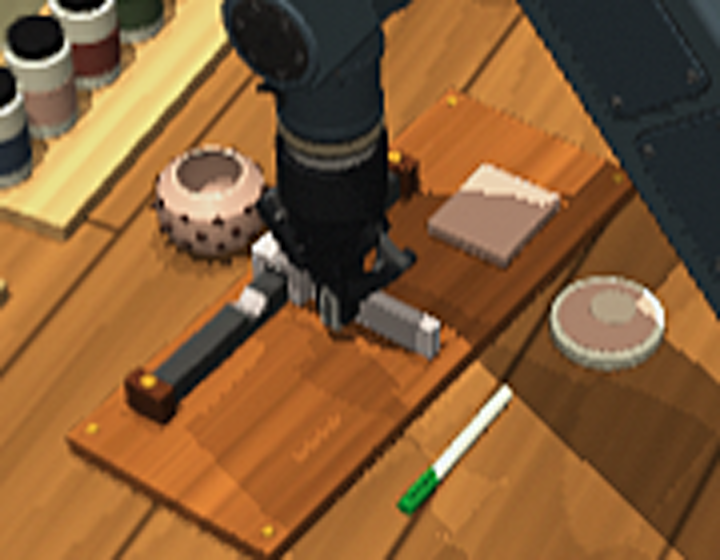

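View pics/w3.png

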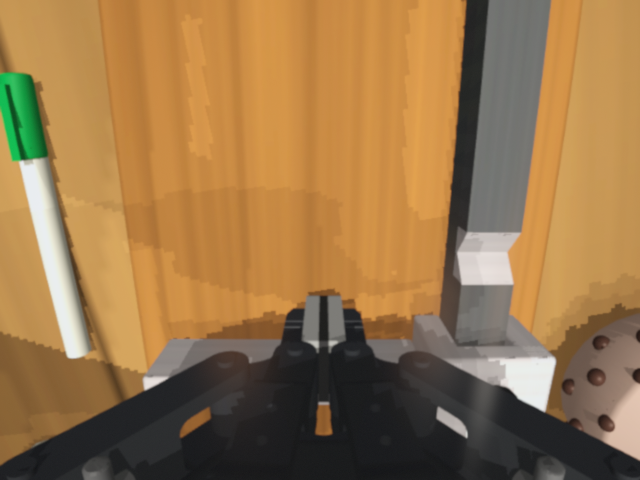

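The stop has left the first notch, and its gap to the fingers is hidden by the gripper. Backing off and lifting for a view.

>>> move_arm(
  deltas=[0,0,10,0,0,0,0,0,0,10,0,0,0,0,0,-40,0,0,0,0,0,0,-40,0,0,0,0,0,0,-37,0,-24,0,0,0,0,0,0,0,0,0,0],
)

```text
t: 7.95
tcp_pos: [0.5178, 0.0567, 0.1544]
tool_rot: [0.058, 0.703, -0.058, 0.707]
force: [0.4, 0.1, -0.7]
finger_gap: -0.001
```

```bash
python3 - <<'E'
from h import *
st=plan((-27,-190,150))
s=snap('wrist');save(s,'w4.png')
s=snap('side');save(s,'s4.png')
cv2.imwrite('pics/s4c.png',cv2.resize(cv2.imread('pics/s4.png')[190:330,220:400],None,fx=4,fy=4,interpolation=cv2.INTER_CUBIC))
E
```

```text
t 7.95 q [-0.11  0.5   1.77  0.    0.87  0.06] tcp gauge [-28.4  65.2] 154.4 F gauge [0.4 0.1] -0.7
rot [ 0.11  0.31 -0.03] shift old tool [   4.3 -255.2    0.9] shift new tool [   4.4 -255.2    1.4]
```

View pics/w4.png

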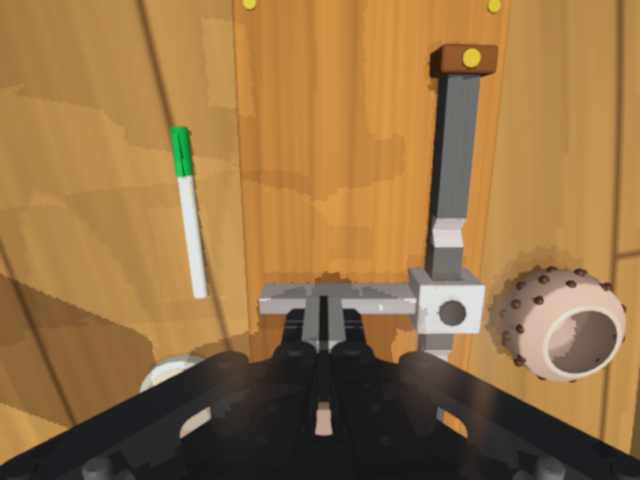

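View pics/s4c.png

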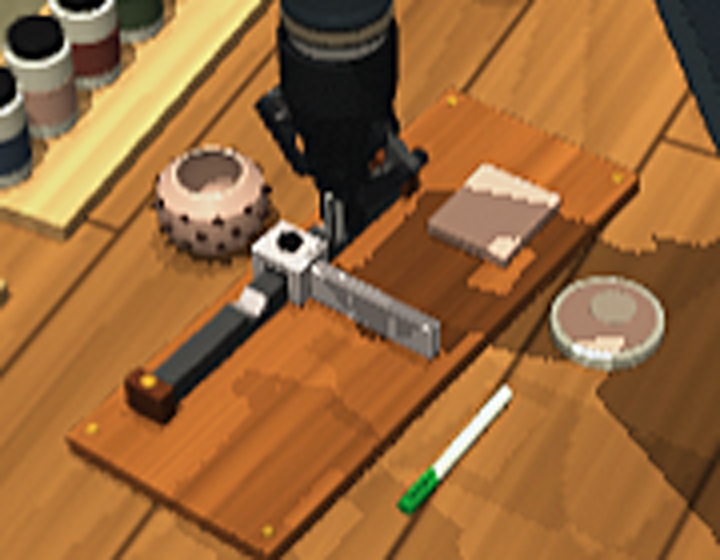

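```bash
python3 - <<'E'
from h import *
s=snap('side')
for n,p,z in [('cap63',(291,239),.063),('cap70',(291,239),.07),('blkL',(149,381),.048)]:
    print(n,np.round(tg(O,YAW,onz(s,220+(p[0]-1.5)/4,190+(p[1]-1.5)/4,z))*1000,1))
s=snap('wrist')
for n,u,v,z in [('cap63',453,313,.063),('cap70',453,313,.07),('blkL',472,58,.048)]: print(n,np.round(1000*tg(O,YAW,onz(s,u,v,z)),1))
E
```

```text
cap63 [55.4 21.7]
cap70 [50.7 27.3]
blkL [ 58.  178.2]
cap63 [56.6 20.8]
cap70 [54.  24.3]
blkL [ 58.5 175. ]
```

>>> move_arm(
  deltas=[0,0,-45,0,0,0,0,0,0,-45,0,0,0,0,0,0,-45,0,0,0,0,0,0,-45,0,0,0,0,0,0,-45,0,0,0,0,0,0,-30,0,0,0,0,0,0,0,0,0,0,0,0,0,0,0,0,0,0],
)

```text
t: 8.95
tcp_pos: [0.4751, -0.1965, 0.1488]
tool_rot: [0.06, 0.706, -0.059, 0.704]
force: [-0.2, 0.4, -0.2]
finger_gap: 0.003
```

```bash
python3 - <<'E'
from h import *
st=plan((-27,-190,23))
s=snap('wrist');save(s,'w5.png'); print(proj(s,st['tcp_pos']),[proj(s,[*fg(O,YAW,p),.018]) for p in [(-.09,-.23),(.09,-.23)]])
import pickle; pickle.dump(s,open('w5.pkl','wb'))
E
```

```text
t 8.95 q [-0.61  0.5   1.79  0.    0.85 -0.44] tcp gauge [ -28.6 -191.5] 148.8 F gauge [-0.2  0.3] -0.2
rot [-0.12 -0.16 -0.1 ] shift old tool [125.8   1.3   1.9] shift new tool [125.8   1.5   1.6]
[321.30958341 312.50056043] [array([240.34322054, 280.88159726]), array([481.04795346, 280.50978036])]
```

View pics/w5.png

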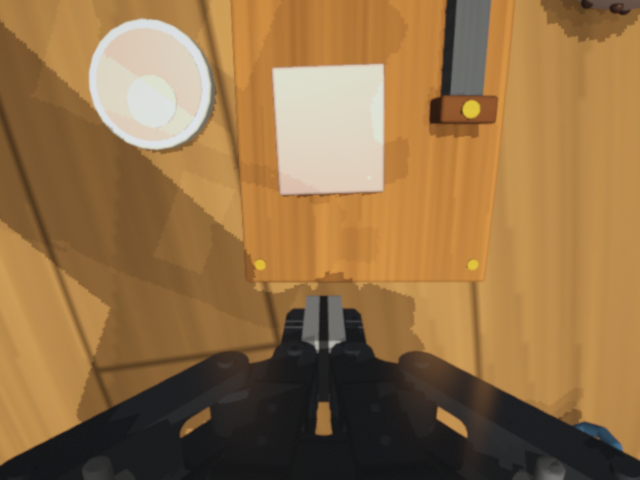

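```bash
python3 - <<'E'
from h import *
import pickle; s=pickle.load(open('w5.pkl','rb'))
for u,v,z in [(273,68,.03),(383,64.5,.03),(383,191,.03),(281,194,.03),(471,109,.048),(248,282,.018),(484,281,.018)]: print(np.round(1000*tg(O,YAW,onz(s,u,v,z)),1))
E
```

```text
[-58.9 -84.6]
[  8.9 -82.7]
[  11.8 -161.1]
[ -56.2 -163.1]
[  59.5 -109.4]
[ -84.3 -230.9]
[  92.3 -230.4]
```

>>> move_arm(
  deltas=[0,40,0,1.5,0,0,0,0,40,0,0,0,0,0,0,30,0,0,0,0,0,0,10,0,0,0,0,0,0,0,0,0,0,0,0,0,0,0,0,0,0,0],
)

```text
t: 9.6
tcp_pos: [0.4778, -0.1961, 0.031]
tool_rot: [0.058, 0.704, -0.059, 0.705]
force: [0.0, 0.0, 0.2]
finger_gap: -0.001
```

```bash
python3 - <<'E'
from h import *
st=plan((-27,-175,23))
E
```

```text
t 9.6 q [-0.61  0.72  1.85  0.    0.58 -0.44] tcp gauge [ -25.9 -190.7] 31.0 F gauge [0. 0.] 0.2
rot [0.07 0.05 0.02] shift old tool [ 8.  15.7 -1. ] shift new tool [ 8.  15.7 -1.1]
```

>>> move_arm(
  deltas=[0,5,0,-1,0,0,0,0,3,0,0,0,0,0,0,0,4,0,0,0,0,0,0,4,0,0,0,0,0,0,4,0,0,0,0],
)

```text
t: 10.1
tcp_pos: [0.4782, -0.1842, 0.0226]
tool_rot: [0.059, 0.705, -0.059, 0.705]
force: [0.3, 0.6, 1.1]
finger_gap: 0.0
```

```bash
python3 - <<'E'
from h import *
st=plan((-27,-77,23))
E
```

```text
t 10.1 q [-0.59  0.73  1.86  0.    0.55 -0.42] tcp gauge [ -27.5 -179. ] 22.6 F gauge [0.2 0.7] 1.1
rot [-0.    0.02  0.01] shift old tool [ -0.4 102.    0.5] shift new tool [ -0.4 102.    0.5]
```

Push 40 mm in 4 mm rows, then check.

>>> move_arm(
  deltas=[0,0,4,0,0,0,0,0,0,4,0,0,0,0,0,0,4,0,0,0,0,0,0,4,0,0,0,0,0,0,4,0,0,0,0,0,0,4,0,0,0,0,0,0,4,0,0,0,0,0,0,4,0,0,0,0,0,0,4,0,0,0,0,0,0,4,0,0,0,0],
)

```text
t: 11.1
tcp_pos: [0.4848, -0.1448, 0.0224]
tool_rot: [0.059, 0.705, -0.059, 0.705]
force: [-0.5, -1.2, 1.6]
finger_gap: 0.0
```

```bash
python3 - <<'E'
from h import *
st=plan((-27,-77,23))
s=snap('wrist');save(s,'w6.png')
E
```

```text
t 11.1 q [-0.51  0.73  1.88 -0.    0.54 -0.34] tcp gauge [ -27.5 -139. ] 22.4 F gauge [-0.3 -1.3] 1.6
rot [0.   0.01 0.  ] shift old tool [-0.6 62.   0.5] shift new tool [-0.6 62.   0.5]
```

View pics/w6.png

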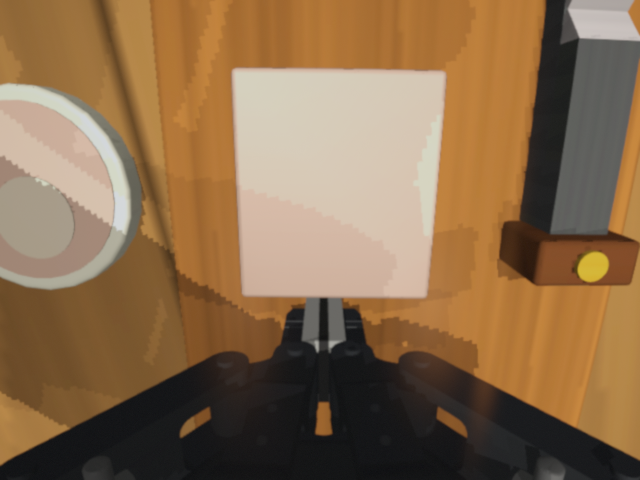

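>>> move_arm(
  deltas=[0,0,5,0,0,0,0,0,0,5,0,0,0,0,0,0,5,0,0,0,0,0,0,5,0,0,0,0,0,0,5,0,0,0,0,0,0,5,0,0,0,0,0,0,5,0,0,0,0,0,0,5,0,0,0,0,0,0,5,0,0,0,0,0,0,5,0,0,0,0],
)

```text
t: 12.15
tcp_pos: [0.493, -0.0953, 0.0223]
tool_rot: [0.059, 0.705, -0.059, 0.705]
force: [-0.7, -0.5, 0.5]
finger_gap: -0.0
```

```bash
python3 - <<'E'
from h import *
st=plan((-27,-77,23))
s=snap('wrist');save(s,'w7.png')
E
```

```text
t 12.15 q [-0.41  0.72  1.89  0.    0.53 -0.25] tcp gauge [-27.6 -88.8] 22.3 F gauge [-0.6 -0.7] 0.5
rot [ 0.01 -0.01 -0.  ] shift old tool [-0.7 11.8  0.6] shift new tool [-0.7 11.8  0.6]
```

View pics/w7.png

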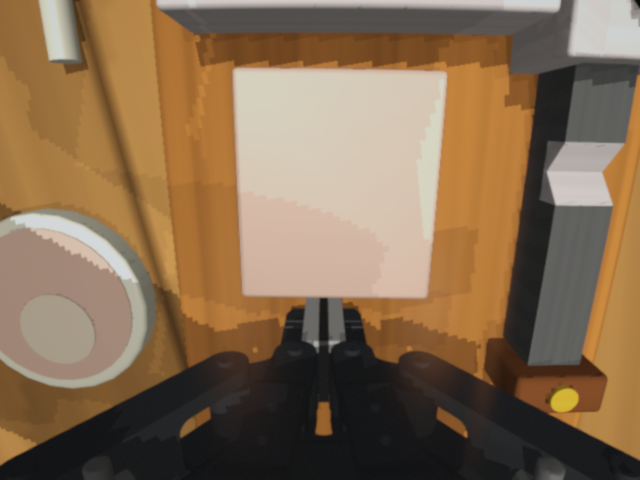

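Tile square to the blade, edge at row 69 versus blade's lower edge at row ~33 — about 12 mm left. Continuing finely, watching force.

>>> move_arm(
  deltas=[0,0,3,0,0,0,0,0,0,3,0,0,0,0,0,0,2,0,0,0,0,0,0,0,0,0,0,0],
)

```text
t: 12.6
tcp_pos: [0.4943, -0.0875, 0.0223]
tool_rot: [0.059, 0.705, -0.059, 0.705]
force: [-0.5, -1.0, 0.1]
finger_gap: -0.001
```

>>> move_arm(
  deltas=[0,0,1,0,0,0,0],
)

```text
t: 12.7
tcp_pos: [0.4945, -0.0869, 0.0223]
tool_rot: [0.059, 0.705, -0.059, 0.705]
force: [0.6, -1.5, -0.6]
finger_gap: 0.001
```

>>> move_arm(
  deltas=[0,0,1,0,0,0,0],
)

```text
t: 12.8
tcp_pos: [0.4947, -0.086, 0.0223]
tool_rot: [0.059, 0.705, -0.059, 0.705]
force: [0.2, -0.8, -0.2]
finger_gap: -0.0
```

>>> move_arm(
  deltas=[0,0,1,0,0,0,0],
)

```text
t: 12.9
tcp_pos: [0.4949, -0.085, 0.0223]
tool_rot: [0.059, 0.705, -0.059, 0.705]
force: [0.1, -1.8, -0.4]
finger_gap: 0.001
```

```bash
python3 - <<'E'
from h import *
st=plan((-27,-77,23))
s=snap('wrist');save(s,'w8.png')
E
```

```text
t 12.9 q [-0.39  0.72  1.89 -0.    0.53 -0.23] tcp gauge [-27.5 -78.3] 22.3 F gauge [ 0.4 -1.8] -0.4
rot [-0.01  0.    0.  ] shift old tool [-0.7  1.3  0.5] shift new tool [-0.7  1.3  0.5]
```

View pics/w8.png

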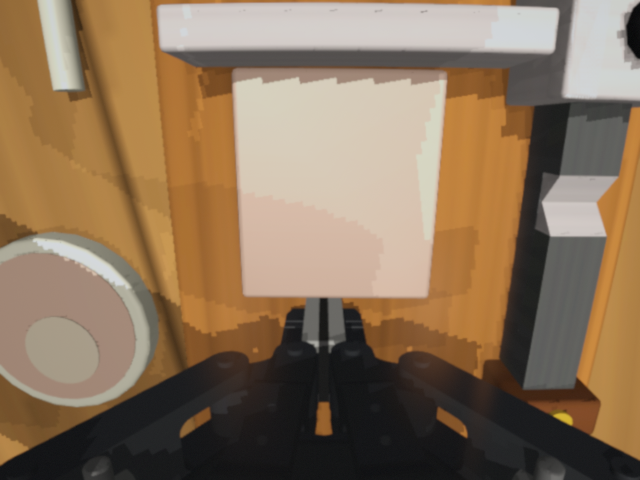

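>>> move_arm(
  deltas=[0,0,1,0,0,0,0],
)

```text
t: 13.05
tcp_pos: [0.495, -0.084, 0.0223]
tool_rot: [0.059, 0.705, -0.059, 0.705]
force: [0.4, -0.4, 0.3]
finger_gap: 0.0
```

>>> move_arm(
  deltas=[0,0,0.8,0,0,0,0],
)

```text
t: 13.15
tcp_pos: [0.4957, -0.0836, 0.0224]
tool_rot: [0.058, 0.704, -0.059, 0.705]
force: [0.5, -3.0, -0.7]
finger_gap: 0.002
```

>>> move_arm(
  deltas=[0,0,0,0,0,0,0],
)

```text
t: 13.25
tcp_pos: [0.4957, -0.0836, 0.0224]
tool_rot: [0.058, 0.704, -0.059, 0.705]
force: [1.4, -3.1, -0.9]
finger_gap: -0.002
```

>>> move_arm(
  deltas=[0,0,0.5,0,0,0,0,0,0,0,0,0,0,0],
)

```text
t: 13.45
tcp_pos: [0.4957, -0.0834, 0.0224]
tool_rot: [0.058, 0.704, -0.059, 0.705]
force: [0.0, -5.1, -1.1]
finger_gap: 0.003
```

```bash
python3 - <<'E'
from h import *
st=plan((-27,-77,23))
s=snap('wrist');save(s,'w9.png')
E
```

```text
t 13.45 q [-0.39  0.72  1.89 -0.    0.53 -0.22] tcp gauge [-27.  -76.6] 22.4 F gauge [ 0.9 -5. ] -1.1
rot [0.02 0.07 0.05] shift old tool [-0.6 -0.4 -0. ] shift new tool [-0.6 -0.4 -0. ]
```

View pics/w9.png

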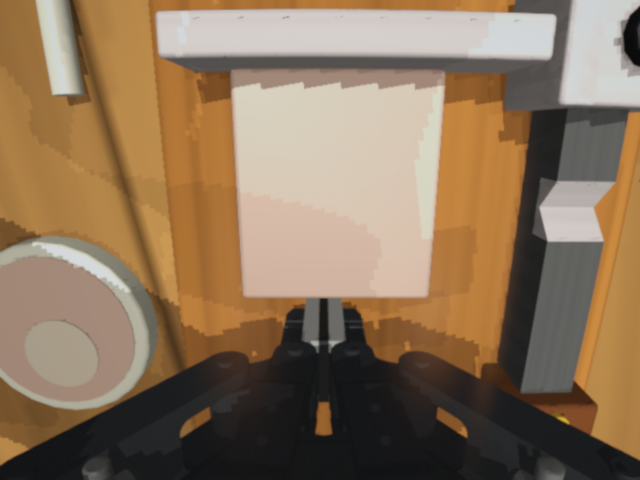

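>>> move_arm(
  deltas=[0,0,-5,0,0,0,0,0,0,-15,0,0,0,0,0,0,-20,0,0,0,0,0,-40,0,0,0,0,0,0,-40,-20,0,0,0,0,0,-40,-40,0,0,0,0,0,0,-45,0,0,0,0,0,0,-45,0,0,0,0,0,0,0,0,0,0,0],
)

```text
t: 14.4
tcp_pos: [0.4646, -0.2721, 0.1385]
tool_rot: [0.059, 0.703, -0.062, 0.706]
force: [-0.2, 0.2, 0.4]
finger_gap: -0.001
```

```bash
python3 - <<'E'
from h import *
st=plan((-27,-77,23))
s=snap('side');save(s,'s10.png')
cv2.imwrite('pics/s10c.png',cv2.resize(cv2.imread('pics/s10.png')[190:330,220:400],None,fx=4,fy=4,interpolation=cv2.INTER_CUBIC))
s=snap('top');save(s,'t10.png')
cv2.imwrite('pics/t10c.png',cv2.resize(cv2.imread('pics/t10.png')[165:285,220:420],None,fx=4,fy=4,interpolation=cv2.INTER_CUBIC))
E
```

```text
t 14.4 q [-0.74  0.54  1.74 -0.    0.85 -0.56] tcp gauge [ -26.4 -267.8] 138.5 F gauge [-0.2  0.1] 0.4
rot [-0.34  0.24  0.21] shift old tool [114.8 191.3  -2.2] shift new tool [115.5 190.8  -0.6]
```

View pics/s10c.png

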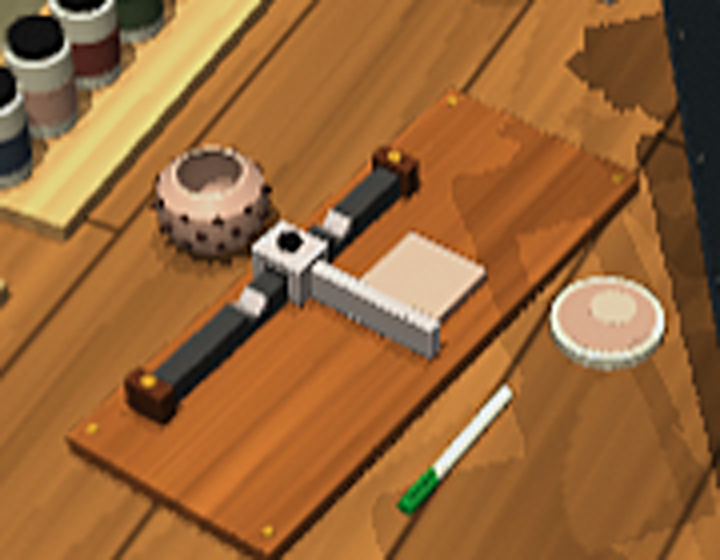

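View pics/t10c.png

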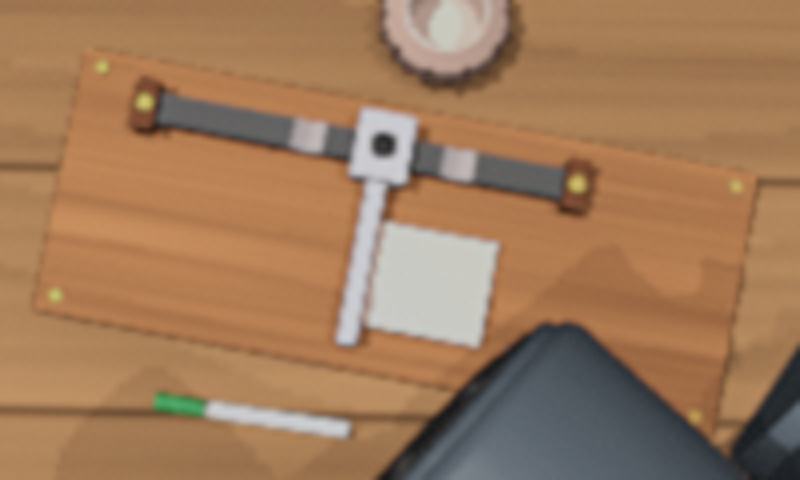

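```bash
python3 - <<'E'
from h import *
s=snap('top')
for n,p,z in [('far1',(498,241),.03),('far2',(480,347),.03),('near2',(371,327),.03),('near1',(384,222),.03),('cap',(384,145),.063),('bladetip',(347,344),.05)]:
    print(n,np.round(tg(O,YAW,onz(s,220+(p[0]-1.5)/4,165+(p[1]-1.5)/4,z))*1000,1))
E
```

```text
far1 [ 11.4 -64.9]
far2 [-59.3 -65.8]
near2 [-59.6   6.6]
near1 [ 9.8 10.9]
cap [54.8 19.8]
bladetip [-74.3  19.7]
```

>>> move_arm(
  deltas=[0,0,40,0,0,0,0,0,0,40,0,0,0,0,0,0,40,0,0,0,0,0,0,0,0,0,0,0,0,0,0,0,0,0],
)

```text
invalid input at $.deltas: expected a multiple of 7 numbers
```

```bash
python3 - <<'E'
from h import *
st=plan((-27,-77,23))
s=snap('wrist');save(s,'w11.png')
import pickle;pickle.dump(s,open('w11.pkl','wb'))
E
```

```text
t 14.55 q [-0.73  0.54  1.75  0.    0.85 -0.56] tcp gauge [ -28.7 -261.1] 137.2 F gauge [0.2 0.3] -0.3
rot [-0.09 -0.11 -0.11] shift old tool [114.6 183.9   1.7] shift new tool [114.2 184.1   1.7]
```

View pics/w11.png

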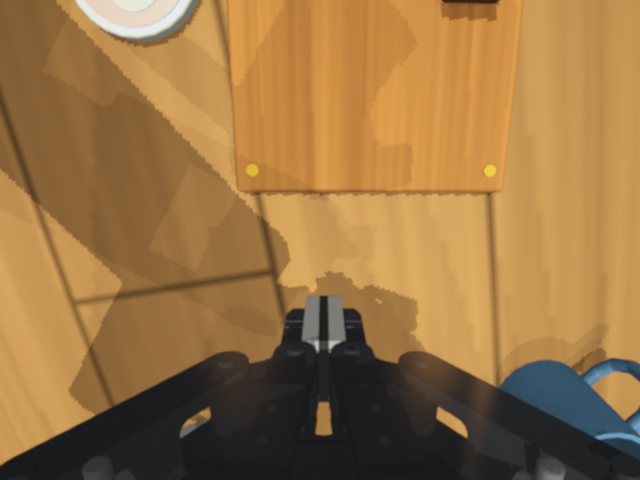

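Needs a nearer view; moving over with 120 mm at this height.

>>> move_arm(
  deltas=[0,0,45,0,0,0,0,0,0,45,0,0,0,0,0,0,40,0,0,0,0,0,0,0,0,0,0,0,0,0,0,0,0,0,0],
)

```text
t: 15.1
tcp_pos: [0.4858, -0.135, 0.1375]
tool_rot: [0.057, 0.705, -0.057, 0.704]
force: [0.4, 0.2, -0.2]
finger_gap: -0.003
```

```bash
python3 - <<'E'
from h import *
st=plan((-27,-77,23))
s=snap('wrist');save(s,'w12.png')
import pickle;pickle.dump(s,open('w12.pkl','wb'))
E
```

```text
t 15.1 q [-0.49  0.51  1.82 -0.    0.81 -0.33] tcp gauge [ -28.2 -129.2] 137.5 F gauge [0.4 0.2] -0.2
rot [ 0.27 -0.06 -0.01] shift old tool [114.5  52.1   1.5] shift new tool [114.5  52.2   1.2]
```

View pics/w12.png

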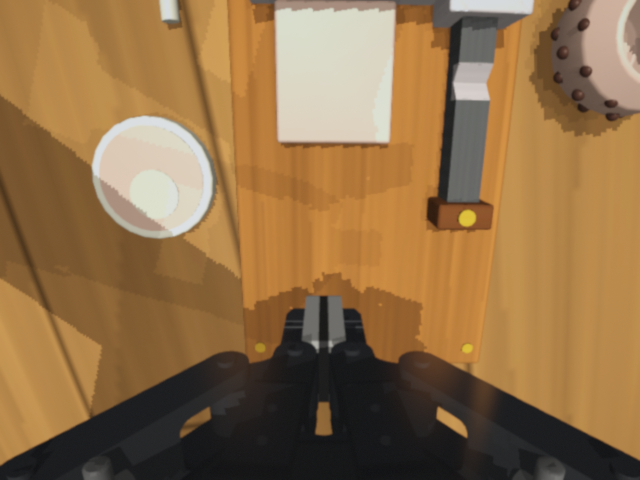

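```bash
python3 - <<'E'
from h import *
import pickle; s=pickle.load(open('w12.pkl','rb'))
g=[1000*tg(O,YAW,onz(s,u,v,z)) for u,v,z in [(277.5,141,.03),(389.5,142,.03),(275.5,2.5,.03),(394.5,2.5,.03),(467,218,.048),(242,362,.018),(478,362,.018)]]
print(np.round(g,1)); a,b,c,d=g[:4]
for p,q in [(a,b),(c,d)]: print(np.arctan2(*(q-p)[::-1]))
p=g[5];q=g[6];print('board',np.arctan2(*(q-p)[::-1]))
E
```

```text
[[ -56.   -66.3]
 [  13.1  -66.5]
 [ -55.4   11.1]
 [  12.4   11.5]
 [  59.6 -110.1]
 [ -89.2 -230.5]
 [  92.3 -230. ]]
-0.0029198667177291544
0.006675198800118088
board 0.002239473515992277
```

```bash
python3 - <<'E'
from h import *
print(job.sign_off())
E
```

```text
the job is handed in; nothing more can be done
None
```

The stop is seated in the middle notch, the tile lies flush against it, and I handed the job in at about 15 s on the robot's clock. `job.sign_off()` gives no verdict, so the result below rests on my own measurements.

**Stop:** I pushed the blade with the closed fingertips past the first notch, which took about 12 N to get out of. In the middle notch the push force fell to nothing. Afterwards the pin cap measured at gauge y about 20–21 mm (notch centre 20 mm). Its height fits 63 mm, the height when seated, in the side and wrist views.

**Tile:** I then pushed the tile along the board until it met the blade, ending at about 5 N, well below the 9–13 N that would drive the stop out.
- **Edge facing away from the blade:** it lies at y about -65 to -66 mm, so the tile's centre is about 45–46 mm from the blade's middle plane (46 mm when touching).
- **Squareness:** within about 0.01 rad.
- **Position:** centre at x about -24 mm, inside the -48 to -2 mm band.

**One disagreement:** in the top view, the tile edge next to the blade seemed tilted by about 0.06 rad. The blade and its shadow partly hide it there. The opposite edge (0.013 rad) and the wrist view (below 0.01 rad) did not confirm the tilt.

At hand-in the gripper was about 14 cm above the table, touching nothing. None of the other things looked moved in the views; I did not measure their positions.

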